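# Reset a ratchet recipe stand to its second notch

## Task

The tablet on the recipe stand is propped too steep to read from above. Take the stand's board by its steel lifting bar, raise it past the top notch until the pawl lets go, lay it down flat so that the pawl is set again, then raise it to the second notch up from flat and lower it gently until the pawl carries it before you let go. Do not drop the board or force it down against the pawl, and leave the other things on the worktop where they are.

Things in the scene. Friction and masses are not known exactly. Their poses are not given: they have to be found in the camera images.
- stand: Recipe stand, fixed: wooden runners with steel cheeks, 262 x 310 mm, origin on the worktop under its middle. Its +x points away from the reader, z up; the board's hinge is on its near (-x) side, along its y. Toothed quadrant and pawl are just outside the board's right edge (stand y -139 to -165 mm).
- stand_hinge (a point): Middle of the board's hinge axis, 105 mm towards the reader from the stand's origin and 74 mm above the worktop. The axis runs along the stand's y.
- board (a joint): Board angle, rad: 0 = flat on its rests (level, towards the stand's +x), grows as the far edge is raised; stop at 1.38. Raised, it clicks freely through 4 notches 0.19 apart; each holds it up. The quadrant is clamped differently on every stand: notch 1 holds at 0.28-0.38, notch 2 at 0.48-0.58, notch 3 at 0.67-0.77, notch 4 (where it rests at the start) at 0.86-0.96.
- tablet (a point): Middle of the dark tablet's screen, 94 mm from the hinge, 19 mm above the hinge plane. The tablet is clipped to the wooden board (244 wide, 172 long, 10 mm thick) and stays on it; together 0.7 to 1.0 kg, so lifting takes about 3 to 4 N at the bar when nearly flat. The hinge is free: let go with no notch under it, the board falls.
- lift_bar (a point): Middle of the lifting bar, the straight top of a round steel hoop: 12 mm thick, along the stand's y, 232 mm from the hinge axis and 1 mm above the hinge plane. It is straight for 56 mm (28 mm either side); between it and the board's far edge is a 50 mm opening for fingers. The round bar can turn in a light grip.
- pawl: Steel gravity pawl, 60 mm long, on a pin 64 mm behind and 30 mm below the hinge; origin on the pin's axis at stand y = 0, z along the pawl. In a notch it leans 16 degrees to the reader and carries some 10 N. Somewhere from 1.06 to 1.20 rad of board angle a pin on the quadrant tips it 12 degrees away; it stays out until the board, below 0.05 rad, pushes it back. Raise steadily (under 1 rad/s) or it may bounce out.
- timer: Round red and white kitchen timer, 60 mm wide, 48 mm high; origin under its middle. Leave it.
- spice_jar: Small jar with a dark cap, 41 mm wide, 105 mm high, at the back; origin under its middle. Leave it.
- lemon: One of two whole lemons, 70 mm, behind the stand; origin at its underside. Leave it.
- second_lemon: The other whole lemon, 66 mm, behind the stand; origin at its underside. Leave it.
- peeler: Peeler with a black handle, 170 mm long, 18 mm high, lying left of the stand; origin under its middle. Leave it.

How it is judged:
By the outcome, as a careful person would: the job done as asked, in the order asked, and still so for the second after the job is handed in, with the robot touching nothing.
It also fails if it takes over 51 s, if anything falls off the work surface, if the arm or the gripper's body presses on something with over 40 N, if the wrist force passes 120 N, or if a joint passes its speed limit or range.

## Robot

A 6-joint arm with a two-finger parallel gripper is mounted at the origin on a cart in front of the work surface, level with it; the furniture and walls round the work are solid. World frame = base frame: x ahead of the robot, y to its left, z up, the work surface at z = 0. Lengths are in m, angles in rad, forces in N, time in s.
With the tool pointing down it reaches from about 0.325 to 0.75 m from the base axis. Payload 7.6 kg.
Tool frame: the origin (TCP) lies at the very end of the fingers, on their centre line; the grasp point (between the pads) lies 19 mm behind it; x points along the fingers, y is the direction in which the jaws open and shut, and the axes are right-handed (so a half turn about x gives the same grasp; the last joint's range is limited). The gripper opens to 85 mm and grips with 20 to 120 N. Pads are 22 mm wide; open, the fingers measure 114 mm over their backs; the gripper's body (76 mm by 85 mm) begins 54 mm behind the grasp point. The pads swing forward as they close: fully open they stand 13 mm farther back than shut.
Start: joints at [-1.404, 0.052, 1.401, -0, 1.689, -0.07], TCP at [0.123, -0.51, 0.231] pointing down, gripper open.
Joint ranges: [-2.9, 2.9], [-0.91, 2.17], [0.12, 2.37], [-1.06, 4.2], [0.26, 2.73], [-2.93, 2.93]. Speed limits (rad/s): [2.57, 2.57, 3.01, 3.14, 3.14, 3.14].

## Interface

Orientations are given as a 3x3 rotation matrix whose columns are the frame's x, y, z axes.
In Python, from rig import telemetry, imaging, ctrl gives the robot as it stands.
- The arm moves only by the tool move_arm, never from a script. Its argument "plan" is a list of rows, each a list of 3 entries, a list of its own where there are three numbers: the turn, a rotation vector about the tool's x, y, z in degrees, then the shift along the tool's x, y, z in mm, then the closure in counts, from 0 (fully open) to 255 (shut). A call has 1 to 12 rows; each row shifts and turns the commanded pose from where the row before left it, along the tool's axes as they then stand; what a row does not reach is not made up. A row lasts 1/10 s, in which the tool goes at most 50 mm and 8.59 degrees, less where a joint would pass 70% of its speed; a pose out of reach is approached as far as the arm can. A call is refused whole if a number of a shift passes 50 or a number of a turn 8.59, either way. A call with a gripper value outside its range is refused whole. The fingers move at their own pace and stop on an object; "newtons" is the grip in N (left out, the last holds). Time passes only in rows, so rows that do not move let the fingers close. It gives the time, the measured TCP pose, the force and the opening at its end, in the units of the state.
- telemetry.read_state(): the state, without advancing time (a new reading comes with each control period).
- imaging.capture(name): name is "scene" or "top"; returns the picture (400x640x3 uint8, red, green, blue); there is no depth.
- imaging.camera_info(name): a dict with "intrinsics" (3x3 intrinsics, pixels), "extrinsics" (4x4, takes a point from world to camera coordinates). Camera axes: x right, y up, looking along -z (the intrinsics and any distortion apply to the point x, -y, -z); pixel columns grow to the right and rows downward; lengths in m; the calibration is good to about 2 mm. A picture is of the moment at which its call begins. camera_info takes no time and is no camera call.
- ctrl.close_job(): hands the job in, once; it reports no verdict.
The state is a dict: "time": time; "q": joint angles; "joint_vel": joint speeds; "joint_efforts": joint torques, N m; "position": TCP position; "orientation": TCP orientation; "wrist_force": force on the tool from outside, world axes, zero at the start; "torque": the same for the moment, N m; "gripper_width": finger opening in m.
Only numpy, scipy, OpenCV 4.12 (cv2) and the standard library are available. Lean on these libraries where they do the work, as an engineer would, in place of code of your own. Each camera call takes 0.05 s, during which the arm holds its last target.

## Working session

There is one attempt and no reset: what is moved stays moved. The work goes in short steps, Python scripts to look and compute and a tool call to move; the robot and the scene stay as the last step left them, time stands still between calls to the robot, and variables do not carry over. Pictures are saved under pics/ and viewed, and the job is handed in when it is done.

Besides the shell and the picture viewer there is one more tool, called after "Emit:" as name([rows], argument=value, ...), one row to a line, values as JSON. move_arm: Moves the arm, as the interface text tells. Its arguments: {"type":"object","properties":{"plan":{"type":"array"},"newtons":{"type":"number"}},"required":["plan"]}

```bash
ls; mkdir -p pics; python3 - <<'E'
from rig import telemetry, imaging, ctrl
import cv2,numpy as np
np.set_printoptions(precision=4,suppress=True)
s=telemetry.read_state();print(s)
for n in("scene","top"):
    im=imaging.capture(n);cv2.imwrite(f"pics/{n}0.png",im[:,:,::-1])
    c=imaging.camera_info(n);print(n,c)
E
```

```text
pics
{'time': 0.0, 'q': array([-1.4043,  0.0529,  1.4017,  0.    ,  1.6886, -0.0703]), 'joint_vel': array([ 0.0005,  0.    ,  0.0011, -0.0004,  0.0003,  0.0006]), 'joint_efforts': array([ -0.0007, -38.1666, -36.0189,  -0.0001,   0.0062,  -0.    ]), 'position': array([ 0.1231, -0.51  ,  0.2305]), 'orientation': array([[-0.0003,  0.2346, -0.9721],
       [ 0.0016, -0.9721, -0.2346],
       [-1.    , -0.0016, -0.0001]]), 'wrist_force': array([-0.9176,  0.7122, -0.3975]), 'torque': array([ 0.0054, -0.0495,  0.012 ]), 'gripper_width': 0.08576383975985838}
scene {'intrinsics': array([[469.6746,   0.    , 325.4625],
       [  0.    , 469.6746, 204.7285],
       [  0.    ,   0.    ,   1.    ]]), 'extrinsics': array([[-0.0433,  0.9991, -0.0002, -0.1686],
       [-0.7442, -0.0321,  0.6672,  0.4055],
       [ 0.6666,  0.029 ,  0.7449, -1.7241],
       [ 0.    ,  0.    ,  0.    ,  1.    ]])}
top {'intrinsics': array([[448.6431,   0.    , 317.0001],
       [  0.    , 448.6431, 201.2521],
       [  0.    ,   0.    ,   1.    ]]), 'extrinsics': array([[ 0.0042, -0.9999,  0.0151,  0.2012],
       [ 0.9975,  0.0053,  0.0711, -0.6329],
       [-0.0712,  0.0148,  0.9974, -1.0763],
       [ 0.    ,  0.    ,  0.    ,  1.    ]])}
```

View pics/scene0.png

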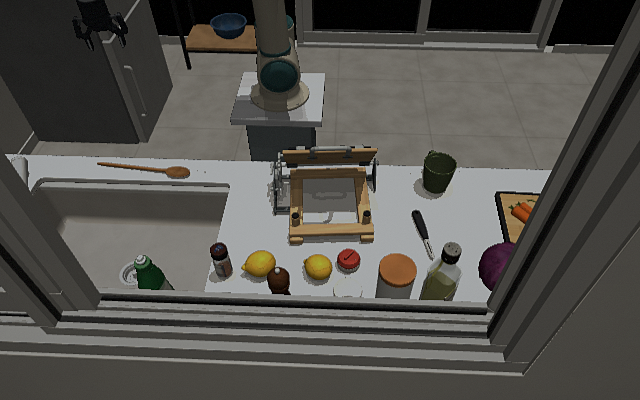

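View pics/top0.png

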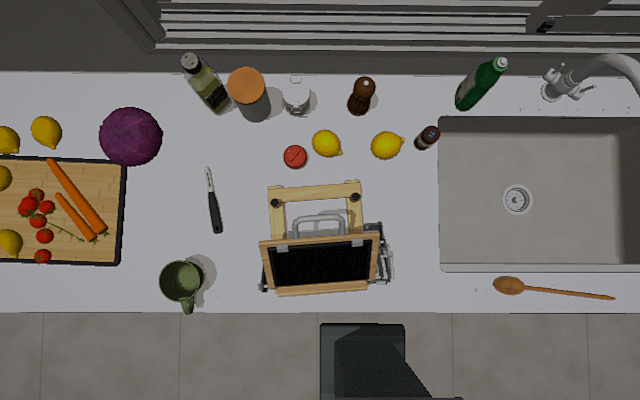

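```bash
cat > h.py <<'E'
from rig import telemetry, imaging, ctrl
import cv2,numpy as np
np.set_printoptions(precision=4,suppress=True)
def cam(n):
    c=imaging.camera_info(n);K=np.array(c['intrinsics']);E=np.array(c['extrinsics']);return K,E
def proj(n,P):
    K,E=cam(n);P=np.atleast_2d(P);p=P@E[:3,:3].T+E[:3,3];p=p*[1,-1,-1];u=p@K.T;return u[:,:2]/u[:,2:]
def ray(n,uv):
    K,E=cam(n);d=np.linalg.inv(K)@[uv[0],uv[1],1];d=d*[1,-1,-1];R=E[:3,:3];return -R.T@E[:3,3],R.T@d/np.linalg.norm(d)
def onz(n,uv,z):
    o,d=ray(n,uv);return o+d*(z-o[2])/d[2]
def tri(a,b):
    o1,d1=ray('scene',a);o2,d2=ray('top',b)
    A=np.stack([d1,-d2],1);t=np.linalg.lstsq(A,o2-o1,rcond=None)[0]
    p,q=o1+d1*t[0],o2+d2*t[1];return (p+q)/2,np.linalg.norm(p-q)
def crop(src,x0,y0,x1,y1,k,out):
    im=cv2.imread(src)[y0:y1,x0:x1];cv2.imwrite(out,cv2.resize(im,None,fx=k,fy=k,interpolation=cv2.INTER_CUBIC))
E
python3 - <<'E'
from h import *
crop('pics/top0.png',250,170,400,305,5,'pics/topc.png')
crop('pics/scene0.png',260,135,390,250,5,'pics/scenec.png')
for n in('scene','top'):print(ray(n,(320,200)))
E
```

```text
(array([1.4437, 0.2315, 1.0137]), array([-0.6735, -0.041 , -0.7381]))
(array([0.5538, 0.2205, 1.1154]), array([ 0.074 , -0.0214, -0.997 ]))
```

View pics/topc.png

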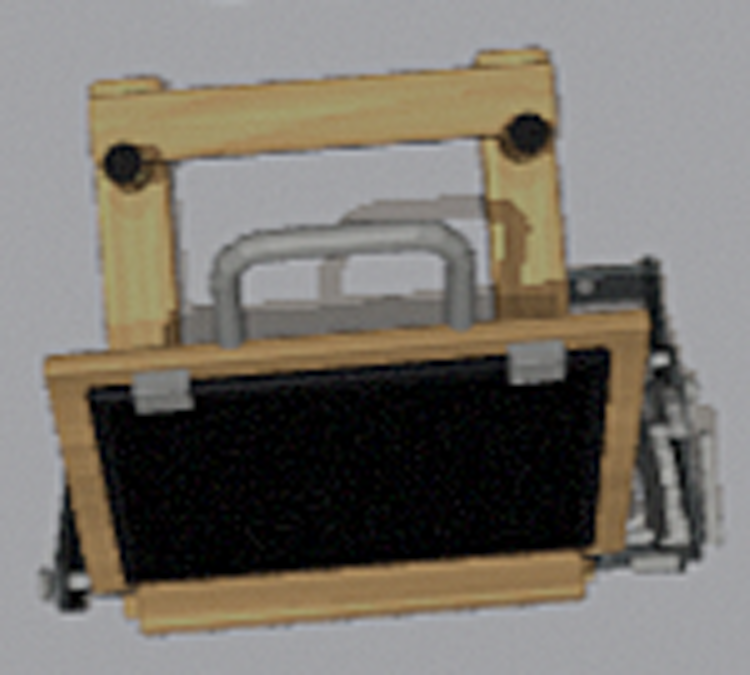

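View pics/scenec.png

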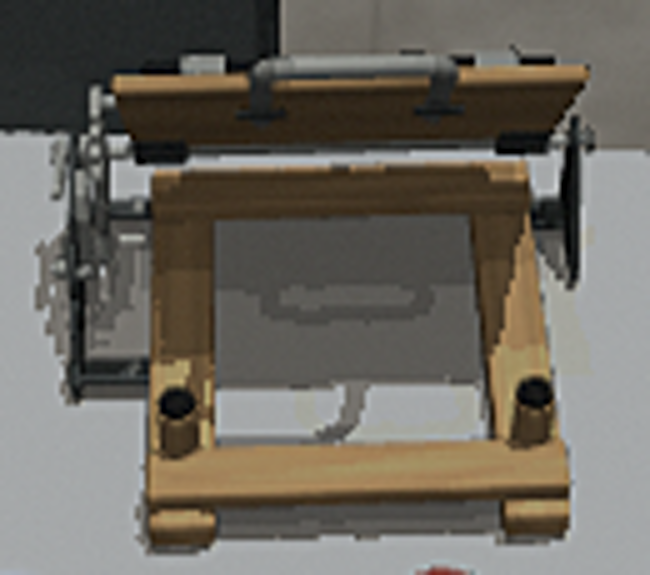

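```bash
python3 - <<'E'
from h import *
T=lambda x,y:(250+x/5-.4,170+y/5-.4)
S=lambda x,y:(260+x/5-.4,135+y/5-.4)
# left in top = +y = right in scene
pts={'bar':(S(357,67),T(345,241)),'postL':(S(533,390),T(125,163)),'postR':(S(178,403),T(527,133)),
'edgeL':(S(588,70),T(46,362)),'edgeR':(S(113,78),T(648,315)),'axL':(S(588,137),T(47,585)),'barL':(S(440,66),T(245,246)),'barR':(S(270,68),T(440,236))}
P={}
for k,(a,b) in pts.items():
    P[k],e=tri(a,b);print(k,P[k],'gap',e)
for a,b in(('postL','postR'),('edgeL','edgeR'),('barL','barR')):
    d=P[a]-P[b];print(a,np.linalg.norm(d),np.degrees(np.arctan2(-d[0],d[1])))
for z in(.074,):
    for p in ((47,585),(690,560)):print('hinge end',onz('top',T(*p),z))
E
```

```text
bar [0.5833 0.2061 0.2586] gap 0.0029514887026588733
postL [0.6255 0.3038 0.0732] gap 0.0002654786642854725
postR [0.6407 0.1164 0.071 ] gap 0.0003986229914956712
edgeL [0.5361 0.3231 0.2195] gap 0.001274008363950455
edgeR [0.5557 0.0834 0.2224] gap 0.0004284786563462929
axL [0.4317 0.3377 0.0766] gap 0.001642824520442064
barL [0.5812 0.2452 0.2588] gap 0.004911091814287551
barR [0.5855 0.1669 0.2582] gap 0.002760769643524027
postL 0.18803941096753263 4.638531134786549
edgeL 0.2404956191117429 4.6810677592770435
barL 0.07845969800181735 3.0964991375433275
hinge end [0.4314 0.3372 0.074 ]
hinge end [0.4435 0.0416 0.074 ]
```

```bash
python3 - <<'E'
from h import *
T=lambda x,y:(250+x/5-.4,170+y/5-.4)
S=lambda x,y:(260+x/5-.4,135+y/5-.4)
for a,b in((S(566,488),T(92,97)),(S(150,497),T(553,68)),(S(215,440),T(490,137)),(S(490,438),T(170,160))):print(tri(a,b))
psi=np.radians(4.65);sx=np.array([np.cos(psi),np.sin(psi),0]);H=np.array([.4433,.1947,.074])
def bar(t):return H+sx*(.232*np.cos(t)-.001*np.sin(t))+np.array([0,0,.232*np.sin(t)+.001*np.cos(t)])
for t in(0,.35,.54,.73,.92,1.25):
    p=bar(t);print(t,p,proj('top',p)[0],proj('scene',p)[0])
E
```

```text
(array([0.6601, 0.3232, 0.0345]), np.float64(0.00041013737772753424))
(array([0.6755, 0.1013, 0.0343]), np.float64(0.003085402503656252))
(array([0.6411, 0.1331, 0.0419]), np.float64(0.00404372564793868))
(array([0.6296, 0.2839, 0.0373]), np.float64(0.00192046842793844))
0 [0.6745 0.2135 0.075 ] [313.4609 181.3851] [331.4487 225.3597]
0.35 [0.6602 0.2123 0.1545] [314.2384 183.7629] [331.478  200.4862]
0.54 [0.6411 0.2108 0.1941] [315.1191 190.8426] [331.2667 183.7519]
0.73 [0.6149 0.2087 0.2295] [316.3295 202.3325] [330.8986 165.7837]
0.92 [0.5826 0.206  0.2592] [317.8467 218.1802] [330.3912 147.5891]
1.25 [0.5153 0.2006 0.2945] [321.0339 254.5513] [329.2697 118.5066]
```

```bash
python3 - <<'E'
from h import *
from scipy.spatial.transform import Rotation as Ro
s=telemetry.read_state();R=Ro.from_matrix(s['orientation']);p=s['position'].copy()
n=18;turn=-81.0/n
tgt=np.array([.583,.206,.345])
r0,a0=np.hypot(*p[:2]),np.arctan2(p[1],p[0]);r1,a1=np.hypot(*tgt[:2]),np.arctan2(tgt[1],tgt[0])
z0=p[2]
for i in range(1,n+1):
    f=i/n;r=r0+(r1-r0)*f;a=a0+(a1-a0)*f;z=z0+(tgt[2]-z0)*min(1,f*1.5)
    q=np.array([r*np.cos(a),r*np.sin(a),z]);d=np.round(R.inv().apply(q-p)*1000,0)
    p=p+R.apply(d/1000);R=R*Ro.from_rotvec([turn,0,0],degrees=True);print(i,d,p)
print(turn,R.as_matrix())
E
```

```text
1 [-10.   3. -49.] [ 0.1715 -0.5015  0.2406]
2 [ -9.   2. -50.] [ 0.2196 -0.4879  0.2496]
3 [-10.   1. -50.] [ 0.2662 -0.4697  0.2596]
4 [ -9.   1. -51.] [ 0.3121 -0.4474  0.2686]
5 [-10.  -0. -51.] [ 0.3555 -0.4207  0.2787]
6 [ -9.  -1. -52.] [ 0.397  -0.3893  0.2877]
7 [-10.  -2. -52.] [ 0.4352 -0.3539  0.2977]
8 [ -9.  -2. -52.] [ 0.4705 -0.3157  0.3068]
9 [-10.  -4. -54.] [ 0.5025 -0.272   0.3168]
10 [ -9.  -4. -53.] [ 0.5303 -0.2268  0.3259]
11 [-10.  -5. -54.] [ 0.5542 -0.1781  0.3359]
12 [ -9.  -6. -54.] [ 0.5733 -0.1273  0.345 ]
13 [  0.  -7. -55.] [ 0.5878 -0.0738  0.3451]
14 [  0.  -8. -55.] [ 0.5972 -0.019   0.3452]
15 [  0.  -9. -55.] [0.6012 0.0366 0.3452]
16 [  0.  -9. -56.] [0.601  0.0933 0.3453]
17 [  0. -11. -56.] [0.5943 0.15   0.3454]
18 [  0. -11. -56.] [0.5833 0.206  0.3455]
-4.5 [[-0.0002  0.9968  0.0797]
 [ 0.0014  0.0797 -0.9968]
 [-1.     -0.0001 -0.0014]]
```

Emit:
move_arm([
  [[-3.4,0,0],[-10,2,-36],60],
  [[-3.4,0,0],[-10,2,-38],100],
  [[-3.4,0,0],[-10,1,-38],100],
  [[-3.4,0,0],[-10,1,-38],100],
  [[-3.4,0,0],[-10,1,-38],100],
  [[-3.4,0,0],[-10,0,-39],100],
  [[-3.4,0,0],[-10,0,-39],100],
  [[-3.4,0,0],[-10,-1,-39],100],
  [[-3.4,0,0],[-10,-1,-39],100],
  [[-3.4,0,0],[-8,-2,-40],100],
  [[-3.4,0,0],[-8,-2,-40],100],
  [[-3.4,0,0],[-8,-3,-40],100],
], newtons=30)

```text
time: 1.3
position: [0.5028, -0.2647, 0.3449]
orientation: [[-0.001, 0.814, -0.581], [0.001, -0.581, -0.814], [-1.0, -0.001, 0.0]]
wrist_force: [1.4, -0.5, 0.2]
gripper_width: 0.052
```

```bash
python3 - <<'E'
from h import *
from scipy.spatial.transform import Rotation as Ro
s=telemetry.read_state();R=Ro.from_matrix(s['orientation']);p=s['position'].copy()
n=12;turn=-3.4
tgt=np.array([.583,.206,.335])
r0,a0=np.hypot(*p[:2]),np.arctan2(p[1],p[0]);r1,a1=np.hypot(*tgt[:2]),np.arctan2(tgt[1],tgt[0])
for i in range(1,n+1):
    f=i/n;r=r0+(r1-r0)*f;a=a0+(a1-a0)*f
    q=np.array([r*np.cos(a),r*np.sin(a),p[2]]);d=np.round(R.inv().apply(q-p)*1000,0)
    p=p+R.apply(d/1000);R=R*Ro.from_rotvec([turn,0,0],degrees=True);print(i,d,p)
E
```

```text
1 [ -0.  -2. -39.] [ 0.5238 -0.2318  0.3449]
2 [  0.  -3. -40.] [ 0.5425 -0.1963  0.3449]
3 [  0.  -4. -40.] [ 0.5582 -0.1593  0.3449]
4 [  0.  -3. -40.] [ 0.5726 -0.1219  0.3449]
5 [  0.  -5. -40.] [ 0.5829 -0.0829  0.3449]
6 [  0.  -4. -41.] [ 0.5921 -0.0428  0.3449]
7 [  0.  -5. -40.] [ 0.5977 -0.0028  0.3449]
8 [  0.  -6. -42.] [0.6003 0.0395 0.3449]
9 [  0.  -6. -41.] [0.6003 0.0809 0.345 ]
10 [  0.  -6. -41.] [0.5978 0.1223 0.345 ]
11 [  0.  -7. -42.] [0.5919 0.1645 0.345 ]
12 [  0.  -8. -42.] [0.5825 0.2062 0.345 ]
```

Emit:
move_arm([
  [[-3.4,0,0],[0,-2,-39],100],
  [[-3.4,0,0],[0,-3,-40],100],
  [[-3.4,0,0],[0,-4,-40],100],
  [[-3.4,0,0],[0,-3,-40],100],
  [[-3.4,0,0],[0,-5,-40],100],
  [[-3.4,0,0],[0,-4,-41],100],
  [[-3.4,0,0],[0,-5,-40],100],
  [[-3.4,0,0],[0,-6,-42],100],
  [[-3.4,0,0],[0,-6,-41],100],
  [[-3.4,0,0],[0,-6,-41],100],
  [[-3.4,0,0],[0,-7,-30],100],
  [[-3,0,0],[0,-8,-25],100],
])

```text
time: 2.5
position: [0.5825, 0.1776, 0.3442]
orientation: [[-0.002, 0.996, 0.087], [-0.0, 0.087, -0.996], [-1.0, -0.002, 0.0]]
wrist_force: [0.5, 0.7, 0.1]
gripper_width: 0.0518
```

Emit:
move_arm([
  [[0,0,0],[0,0,0],100],
])

```text
time: 2.6
position: [0.5819, 0.1787, 0.3448]
orientation: [[-0.001, 0.996, 0.089], [0.0, 0.089, -0.996], [-1.0, -0.001, -0.0]]
wrist_force: [-0.0, 1.0, -0.3]
gripper_width: 0.0517
```

```bash
python3 - <<'E'
from h import *
s=telemetry.read_state();print(s['time'],s['position'],s['q'],'\n',s['orientation'],s['wrist_force'])
b=np.array([.583,.206,.2586]);print('tool-frame shift mm',s['orientation'].T@(b-s['position'])*1000)
for n in('scene','top'):cv2.imwrite(f'pics/{n}1.png',imaging.capture(n)[:,:,::-1])
a=cv2.imread('pics/scene1.png')[90:260,250:410];b=cv2.imread('pics/top1.png')[140:310,250:410]
cv2.imwrite('pics/pair1.png',cv2.resize(np.hstack([a,b]),None,fx=2.5,fy=2.5,interpolation=cv2.INTER_CUBIC))
E
```

```text
2.6 [0.5819 0.1787 0.3448] [0.2371 0.3082 0.8885 0.0007 1.9459 0.1487] 
 [[-0.0012  0.9961  0.0886]
 [ 0.0003  0.0886 -0.9961]
 [-1.     -0.0011 -0.0005]] [-0.0425  0.9993 -0.2918]
tool-frame shift mm [ 86.1619   3.6478 -27.0157]
```

View pics/pair1.png

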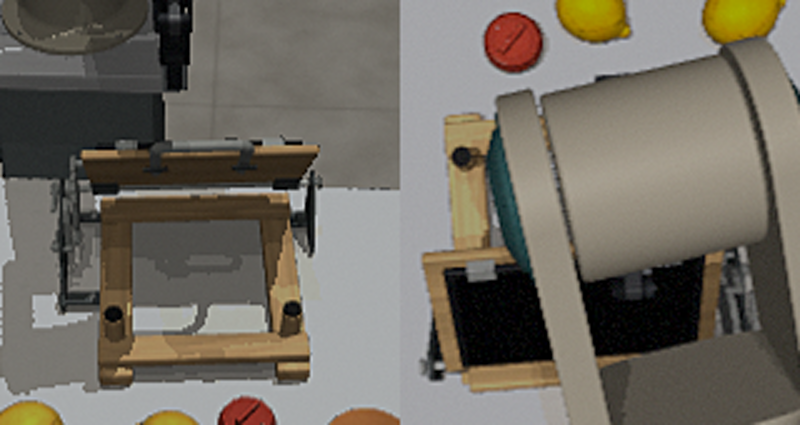

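Emit:
move_arm([
  [[0.4,0,0],[0,4,-14],100],
  [[0,0,0],[0,0,-13],100],
  [[0,0,0],[20,0,0],100],
  [[0,0,0],[20,0,0],100],
  [[0,0,0],[20,0,0],100],
  [[0,0,0],[20,0,0],100],
  [[0,0,0],[15,0,0],100],
  [[0,0,0],[10,0,0],100],
  [[0,0,0],[0,0,0],100],
])

```text
time: 3.6
position: [0.5844, 0.2029, 0.2386]
orientation: [[-0.003, 0.997, 0.076], [-0.001, 0.076, -0.997], [-1.0, -0.003, 0.001]]
wrist_force: [-0.7, 0.0, -0.1]
gripper_width: 0.0518
```

```bash
python3 - <<'E'
from h import *
s=telemetry.read_state();print(s['time'],s['position'],s['wrist_force'])
for n in('scene','top'):cv2.imwrite(f'pics/{n}2.png',imaging.capture(n)[:,:,::-1])
a=cv2.imread('pics/scene2.png')[90:250,260:400];cv2.imwrite('pics/s2.png',cv2.resize(a,None,fx=3.7,fy=3.7,interpolation=cv2.INTER_CUBIC))
E
```

```text
3.6 [0.5844 0.2029 0.2386] [-0.708   0.0019 -0.136 ]
```

View pics/s2.png

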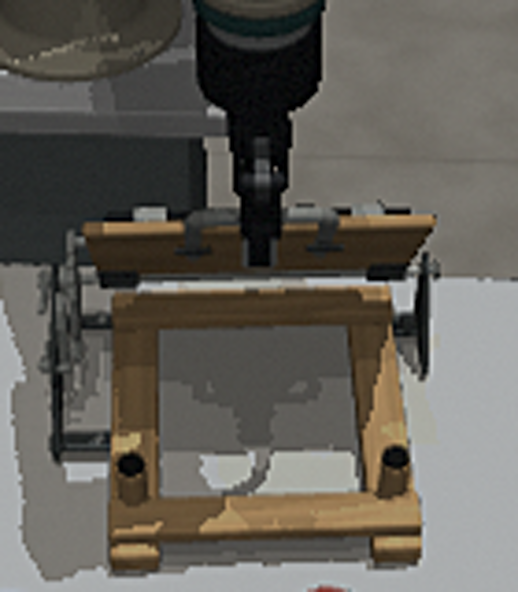

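The far finger stands in front of the bar, centred on the hoop (crop x≈260, hoop 190–335). I'm closing the jaws.

Emit:
move_arm([
  [[0,0,0],[0,0,0],150],
  [[0,0,0],[0,0,0],200],
  [[0,0,0],[0,0,0],240],
  [[0,0,0],[0,0,0],240],
  [[0,0,0],[0,0,0],240],
  [[0,0,0],[0,0,0],240],
], newtons=30)

```text
time: 4.3
position: [0.585, 0.203, 0.2409]
orientation: [[0.001, 0.997, 0.076], [0.0, 0.076, -0.997], [-1.0, 0.001, -0.0]]
wrist_force: [2.5, -0.1, 2.9]
gripper_width: 0.0109
```

```bash
python3 - <<'E'
from h import *
s=telemetry.read_state();print(s['time'],s['position'],s['wrist_force'],s['torque'],s['gripper_width'])
p=s['position']
t0=.917
# increments from theta=.917, tool x down, y out
r=lambda t:np.array([.232*np.cos(t)-.001*np.sin(t),.232*np.sin(t)+.001*np.cos(t)])*1000
prev=r(t0)
for t in np.arange(t0+.03,1.30,.03):
    d=r(t)-prev;prev=prev+np.round(d,0);print(round(t,3),'x',-round(d[1]),'y',round(d[0]))
E
```

```text
4.3 [0.585  0.203  0.2409] [ 2.4866 -0.0853  2.8917] [ 0.0231 -0.125   0.0529] 0.01086797363745174
0.947 x -4 y -6
0.977 x -4 y -5
1.007 x -4 y -6
1.037 x -3 y -6
1.067 x -4 y -6
1.097 x -3 y -6
1.127 x -3 y -7
1.157 x -3 y -6
1.187 x -3 y -6
1.217 x -2 y -7
1.247 x -2 y -6
1.277 x -3 y -7
```

Emit:
move_arm([
  [[0,0,0],[-4,-6,0],240],
  [[0,0,0],[-4,-5,0],240],
  [[0,0,0],[-4,-6,0],240],
  [[0,0,0],[-3,-6,0],240],
  [[0,0,0],[-4,-6,0],240],
  [[0,0,0],[-3,-6,0],240],
])

```text
time: 4.9
position: [0.5502, 0.2001, 0.2638]
orientation: [[0.004, 0.997, 0.076], [0.0, 0.076, -0.997], [-1.0, 0.004, -0.0]]
wrist_force: [5.0, 0.5, 4.6]
gripper_width: 0.0107
```

```bash
cat > ang.py <<'E'
from h import *
psi=np.radians(4.65);H=np.array([.4433,.1947,.074])
def th(p,c=.019):
    d=p-H;x=d[0]*np.cos(psi)+d[1]*np.sin(psi);z=d[2]+c;return np.arctan2(z,x)-.0043,np.hypot(x,z)
s=telemetry.read_state();print('t',s['time'],'p',s['position'],'F',s['wrist_force'],'T',s['torque'],'w',s['gripper_width'],'theta,r',th(s['position']))
if __name__=='__main__':
    import sys
    if len(sys.argv)>1:
        k=sys.argv[1];im=imaging.capture('scene')[:,:,::-1];cv2.imwrite(f'pics/sc{k}.png',im)
        a=im[90:250,260:400];cv2.imwrite(f'pics/s{k}.png',cv2.resize(a,None,fx=3.7,fy=3.7,interpolation=cv2.INTER_CUBIC))
E
python3 ang.py 3
```

```text
t 4.9 p [0.5502 0.2001 0.2638] F [5.0318 0.4804 4.6103] T [-0.0462 -1.1255  0.0507] w 0.010700384388362127 theta,r (np.float64(1.0930393405616605), np.float64(0.23460491958835494))
```

View pics/s3.png

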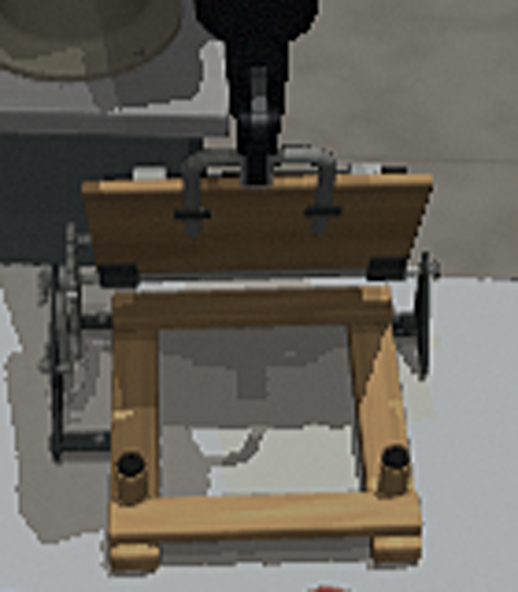

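Emit:
move_arm([
  [[0,0,0],[-4,-6,0],240],
  [[0,0,0],[-4,-6,0],240],
  [[0,0,0],[-3,-6,0],240],
  [[0,0,0],[-3,-6,0],240],
  [[0,0,0],[-2,-7,0],240],
  [[0,0,0],[-2,-6,0],240],
  [[0,0,0],[0,0,0],240],
])

```text
time: 5.65
position: [0.5122, 0.1971, 0.2805]
orientation: [[-0.0, 0.997, 0.076], [-0.001, 0.076, -0.997], [-1.0, -0.0, 0.001]]
wrist_force: [1.8, -3.0, 2.2]
gripper_width: 0.0106
```

```bash
python3 ang.py 4
```

```text
t 5.65 p [0.5122 0.1971 0.2805] F [ 1.8377 -3.0475  2.2298] T [-0.5441 -0.3699 -0.0213] w 0.010595958359551308 theta,r (np.float64(1.2701838928124434), np.float64(0.23582084248964408))
```

View pics/s4.png

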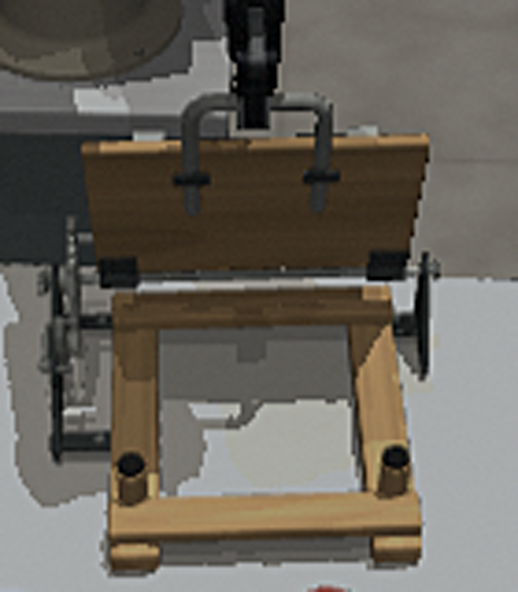

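```bash
python3 - <<'E'
from h import *
crop('pics/sc3.png',262,140,300,215,8,'pics/z3.png');crop('pics/sc4.png',262,140,300,215,8,'pics/z4.png')
cv2.imwrite('pics/z34.png',np.hstack([cv2.imread('pics/z3.png'),cv2.imread('pics/z4.png')]))
r=lambda t:np.array([.232*np.cos(t)-.001*np.sin(t),.232*np.sin(t)+.001*np.cos(t)])*1000
prev=r(1.265);o=[]
for t in np.arange(1.265-.035,-.05,-.035):
    d=np.round(r(t)-prev,0);prev=prev+d;o.append((round(t,2),int(-d[1]),int(d[0])))
print(o)
E
```

```text
[(np.float64(1.23), 3, 8), (np.float64(1.2), 2, 7), (np.float64(1.16), 3, 8), (np.float64(1.13), 4, 7), (np.float64(1.09), 3, 8), (np.float64(1.06), 4, 7), (np.float64(1.02), 4, 7), (np.float64(0.99), 5, 7), (np.float64(0.95), 4, 6), (np.float64(0.92), 5, 7), (np.float64(0.88), 5, 6), (np.float64(0.85), 5, 6), (np.float64(0.81), 6, 6), (np.float64(0.78), 5, 6), (np.float64(0.74), 6, 6), (np.float64(0.71), 6, 5), (np.float64(0.67), 7, 5), (np.float64(0.64), 6, 5), (np.float64(0.6), 7, 5), (np.float64(0.57), 6, 5), (np.float64(0.53), 7, 4), (np.float64(0.5), 7, 4), (np.float64(0.46), 8, 4), (np.float64(0.43), 7, 3), (np.float64(0.39), 7, 3), (np.float64(0.36), 8, 3), (np.float64(0.32), 8, 3), (np.float64(0.29), 7, 2), (np.float64(0.25), 8, 3), (np.float64(0.22), 8, 2), (np.float64(0.18), 8, 1), (np.float64(0.15), 8, 2), (np.float64(0.11), 8, 1), (np.float64(0.08), 8, 0), (np.float64(0.04), 8, 1), (np.float64(0.01), 8, 0), (np.float64(-0.03), 8, 0)]
```

View pics/z34.png

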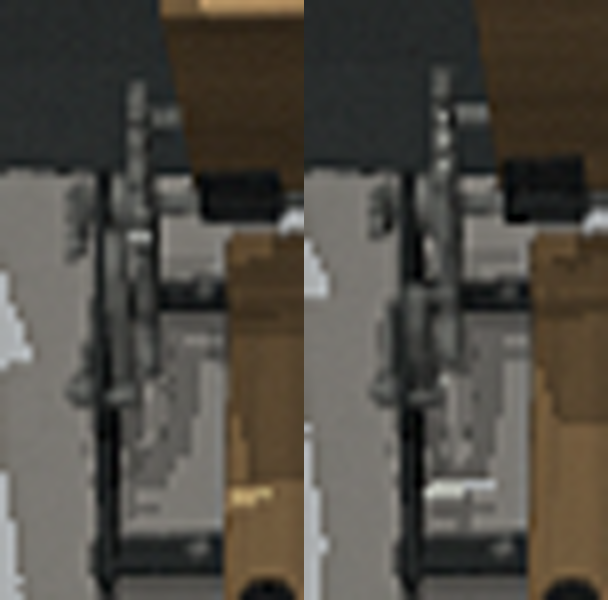

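In the right panel the pawl has tipped away: its top has dropped from row ≈230 to ≈285. Now lowering steadily.

Emit:
move_arm([
  [[0,0,0],[3,8,0],240],
  [[0,0,0],[2,7,0],240],
  [[0,0,0],[3,8,0],240],
  [[0,0,0],[4,7,0],240],
  [[0,0,0],[3,8,0],240],
  [[0,0,0],[4,7,0],240],
  [[0,0,0],[4,7,0],240],
  [[0,0,0],[5,7,0],240],
  [[0,0,0],[4,6,0],240],
])

```text
time: 6.6
position: [0.5783, 0.2026, 0.2477]
orientation: [[-0.0, 0.997, 0.076], [0.0, 0.076, -0.997], [-1.0, -0.0, -0.0]]
wrist_force: [2.4, -1.2, 0.6]
gripper_width: 0.0105
```

Emit:
move_arm([
  [[0,0,0],[4,5,0],240],
  [[0,0,0],[3,4,0],240],
  [[0,0,0],[3,4,0],240],
])

```text
time: 6.9
position: [0.5909, 0.2037, 0.238]
orientation: [[-0.0, 0.997, 0.076], [0.0, 0.076, -0.997], [-1.0, -0.0, -0.0]]
wrist_force: [-1.0, 0.2, -2.3]
gripper_width: 0.0111
```

```bash
python3 ang.py 5
```

```text
t 6.9 p [0.5909 0.2037 0.238 ] F [-0.9604  0.2044 -2.3024] T [-0.1427  0.4062  0.067 ] w 0.011053799342498566 theta,r (np.float64(0.886974610156776), np.float64(0.2353105537656815))
```

View pics/s5.png

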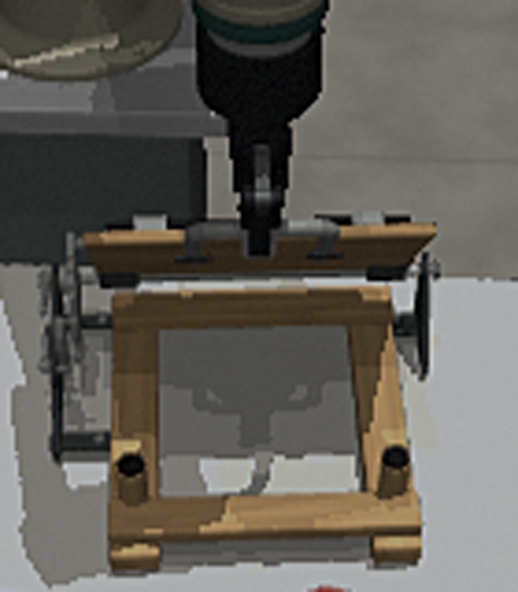

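Emit:
move_arm([
  [[0,0,0],[5,6,0],240],
  [[0,0,0],[6,6,0],240],
  [[0,0,0],[5,6,0],240],
  [[0,0,0],[6,6,0],240],
  [[0,0,0],[6,5,0],240],
  [[0,0,0],[7,5,0],240],
  [[0,0,0],[6,5,0],240],
  [[0,0,0],[7,5,0],240],
  [[0,0,0],[6,5,0],240],
  [[0,0,0],[7,4,0],240],
])

```text
time: 7.95
position: [0.6436, 0.2078, 0.1763]
orientation: [[-0.001, 0.997, 0.077], [0.0, 0.077, -0.997], [-1.0, -0.001, -0.0]]
wrist_force: [-0.9, 4.6, -0.9]
gripper_width: 0.0106
```

```bash
python3 ang.py
```

```text
t 7.95 p [0.6436 0.2078 0.1763] F [-0.943   4.6463 -0.935 ] T [0.7915 0.472  0.0051] w 0.010597153996662572 theta,r (np.float64(0.5394105924258423), np.float64(0.23455687104595502))
```

Emit:
move_arm([
  [[0,0,0],[7,4,-1],240],
  [[0,0,0],[7,4,0],240],
  [[0,0,0],[8,4,-1],240],
  [[0,0,0],[7,3,0],240],
  [[0,0,0],[7,3,0],240],
  [[0,0,0],[8,3,0],240],
  [[0,0,0],[8,3,0],240],
  [[0,0,0],[7,2,0],240],
  [[0,0,0],[8,3,0],240],
  [[0,0,0],[8,2,0],240],
])

```text
time: 8.95
position: [0.6722, 0.2103, 0.0994]
orientation: [[-0.008, 0.997, 0.075], [-0.003, 0.075, -0.997], [-1.0, -0.009, 0.003]]
wrist_force: [-12.2, -6.3, -3.5]
gripper_width: 0.0105
```

```bash
python3 ang.py 6
```

```text
t 8.95 p [0.6722 0.2103 0.0994] F [-12.2485  -6.2732  -3.4994] T [-0.9321  2.252   0.094 ] w 0.010519807668309417 theta,r (np.float64(0.18678489715343496), np.float64(0.23367877678070445))
```

View pics/s6.png

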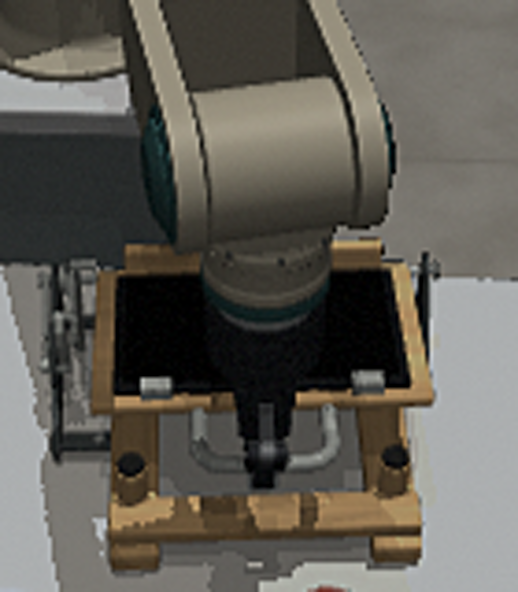

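Emit:
move_arm([
  [[0,0,0],[5,-2,1],240],
  [[0,0,0],[5,-1,0],240],
  [[0,0,0],[6,0,0],240],
  [[0,0,0],[6,0,0],240],
])

```text
time: 9.4
position: [0.6743, 0.2105, 0.0822]
orientation: [[0.009, 0.997, 0.075], [0.001, 0.075, -0.997], [-1.0, 0.009, -0.001]]
wrist_force: [11.1, 0.4, -0.5]
gripper_width: 0.0108
```

```bash
python3 ang.py
```

```text
t 9.4 p [0.6743 0.2105 0.0822] F [11.0642  0.387  -0.4755] T [-0.0011 -1.5224  0.0707] w 0.010817259334445507 theta,r (np.float64(0.11284751842067688), np.float64(0.23312923316747866))
```

Emit:
move_arm([
  [[0,0,0],[5,1,0],240],
  [[0,0,0],[5,0.5,0],240],
  [[0,0,0],[4,0,0],240],
  [[0,0,0],[3,0,0],240],
])

```text
time: 9.8
position: [0.6752, 0.2105, 0.0646]
orientation: [[0.007, 0.997, 0.076], [0.001, 0.076, -0.997], [-1.0, 0.007, -0.0]]
wrist_force: [9.5, -0.1, -2.4]
gripper_width: 0.0105
```

```bash
python3 ang.py 7
```

```text
t 9.8 p [0.6752 0.2105 0.0646] F [ 9.4581 -0.0908 -2.3665] T [-0.012  -1.4102  0.06  ] w 0.010496478700750687 theta,r (np.float64(0.03699334111494817), np.float64(0.23265522092301202))
```

View pics/s7.png

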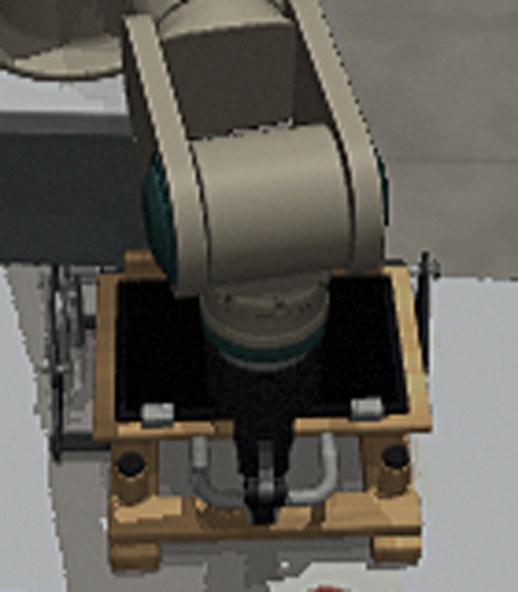

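Emit:
move_arm([
  [[0,0,0],[2,1,0],240],
  [[0,0,0],[2,0,0],240],
  [[0,0,0],[2,0,0],240],
])

```text
time: 10.15
position: [0.6754, 0.2106, 0.0614]
orientation: [[0.005, 0.997, 0.076], [0.0, 0.076, -0.997], [-1.0, 0.005, -0.0]]
wrist_force: [-6.7, -5.0, 20.5]
gripper_width: 0.0103
```

```bash
python3 ang.py 8
```

```text
t 10.15 p [0.6754 0.2106 0.0614] F [-6.7011 -5.0336 20.4887] T [-0.7667  1.3037  0.0361] w 0.010274627093551512 theta,r (np.float64(0.023368708352459494), np.float64(0.2327182219098478))
```

View pics/s8.png

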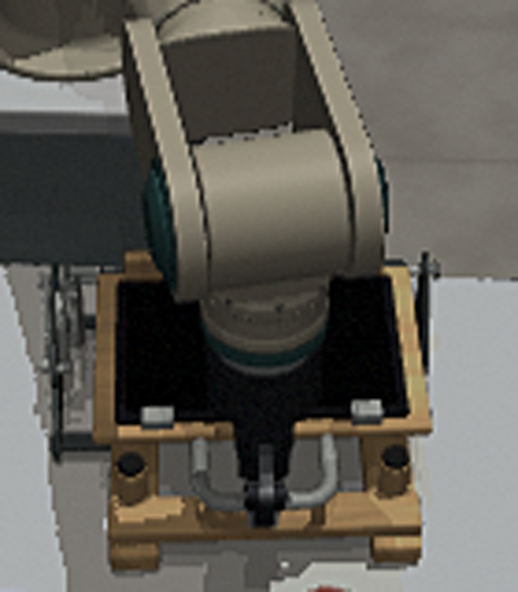

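Emit:
move_arm([
  [[0,0,0],[-2,0,0],240],
  [[0,0,0],[0,0,0],240],
])

```text
time: 10.4
position: [0.6753, 0.2106, 0.0616]
orientation: [[0.005, 0.997, 0.076], [0.0, 0.076, -0.997], [-1.0, 0.005, -0.0]]
wrist_force: [2.3, -2.3, 7.2]
gripper_width: 0.0107
```

```bash
python3 ang.py 9; python3 - <<'E'
from h import *
L=[]
for k in('scene0','sc4','sc6','sc7','sc9'):
    crop(f'pics/{k}.png',264,145,286,212,7,'pics/z.png');L.append(cv2.imread('pics/z.png'))
cv2.imwrite('pics/zz.png',np.hstack(L))
E
```

```text
t 10.4 p [0.6753 0.2106 0.0616] F [ 2.3454 -2.324   7.2342] T [-0.4914 -0.2025  0.0575] w 0.01073361046282745 theta,r (np.float64(0.02416450865468469), np.float64(0.23260648437797155))
```

View pics/zz.png

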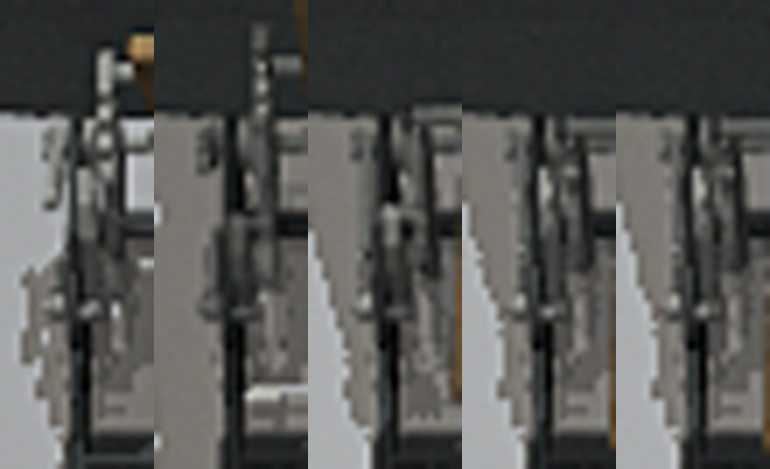

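```bash
python3 - <<'E'
from h import *
r=lambda t:np.array([.232*np.cos(t)-.001*np.sin(t),.232*np.sin(t)+.001*np.cos(t)])*1000
prev=r(0);o=[]
for t in np.linspace(0,.61,19)[1:]:
    d=np.round(r(t)-prev,0);prev=prev+d;o.append((round(float(t),2),int(-d[1]),int(d[0])))
print(o)
E
```

```text
[(0.03, -8, 0), (0.07, -8, -1), (0.1, -8, 0), (0.14, -7, -1), (0.17, -8, -1), (0.2, -8, -2), (0.24, -7, -2), (0.27, -8, -2), (0.3, -8, -2), (0.34, -7, -3), (0.37, -7, -2), (0.41, -8, -3), (0.44, -7, -4), (0.47, -7, -3), (0.51, -7, -4), (0.54, -7, -4), (0.58, -6, -4), (0.61, -7, -4)]
```

Emit:
move_arm([
  [[0,0,0],[-8,0,0],240],
  [[0,0,0],[-8,-1,0],240],
  [[0,0,0],[-8,0,0],240],
  [[0,0,0],[-7,-1,0],240],
  [[0,0,0],[-8,-1,0],240],
  [[0,0,0],[-8,-2,0],240],
  [[0,0,0],[-7,-2,0],240],
  [[0,0,0],[-8,-2,0],240],
  [[0,0,0],[-8,-2,0],240],
  [[0,0,0],[-7,-3,0],240],
])

```text
time: 11.45
position: [0.6626, 0.2095, 0.138]
orientation: [[0.009, 0.997, 0.075], [0.001, 0.075, -0.997], [-1.0, 0.009, -0.0]]
wrist_force: [13.8, -0.1, 0.6]
gripper_width: 0.0107
```

```bash
python3 ang.py 10;python3 -c "
from ang import *
print(th(s['position'],.0135))"
```

```text
t 11.45 p [0.6626 0.2095 0.138 ] F [13.8127 -0.0567  0.5725] T [-0.0802 -2.4896  0.076 ] w 0.010719761809387749 theta,r (np.float64(0.35673295991842463), np.float64(0.23494349624574126))
t 11.5 p [0.6622 0.2095 0.1394] F [ 9.365  -1.027   0.8804] T [-0.3273 -1.794   0.0574] w 0.010548717848688022 theta,r (np.float64(0.3629058093474535), np.float64(0.2350146204632907))
(np.float64(0.34088166712579665), np.float64(0.2330966023497832))
```

View pics/s10.png

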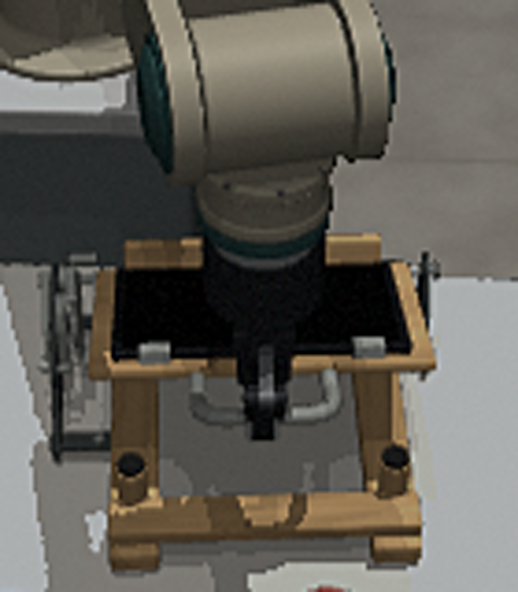

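Emit:
move_arm([
  [[0,0,0],[-7,-2,0],240],
  [[0,0,0],[-8,-2,0],240],
  [[0,0,0],[-7,-4,0],240],
  [[0,0,0],[-7,-3,0],240],
  [[0,0,0],[-7,-4,0],240],
  [[0,0,0],[-7,-4,0],240],
  [[0,0,0],[-6,-4,0],240],
  [[0,0,0],[-7,-4,0],240],
  [[0,0,0],[0,0,0],240],
])

```text
time: 12.4
position: [0.6348, 0.2073, 0.1949]
orientation: [[0.008, 0.997, 0.075], [0.001, 0.075, -0.997], [-1.0, 0.008, 0.0]]
wrist_force: [8.9, -1.7, 3.1]
gripper_width: 0.0109
```

```bash
python3 ang.py 11;python3 -c "
from ang import *
print(th(s['position'],.0135))
crop('pics/sc11.png',264,145,286,212,8,'pics/z11.png')"
```

```text
t 12.4 p [0.6348 0.2073 0.1949] F [ 8.9412 -1.6993  3.0793] T [-0.3143 -1.6859  0.0672] w 0.010869251325131278 theta,r (np.float64(0.6255941453760043), np.float64(0.23747216018876735))
t 12.45 p [0.6351 0.2073 0.1945] F [10.0813 -2.3335  2.7188] T [-0.2587 -1.7695  0.052 ] w 0.010721787749112114 theta,r (np.float64(0.6236229084235306), np.float64(0.23745162084736463))
(np.float64(0.6046222860574656), np.float64(0.23426284851322446))
```

View pics/s11.png

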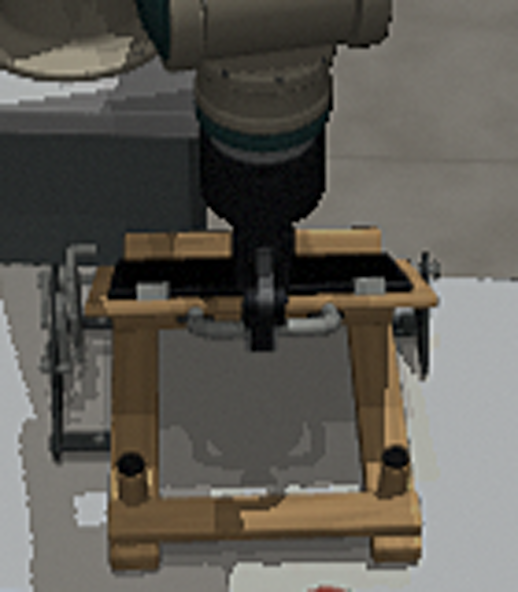

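View pics/z11.png

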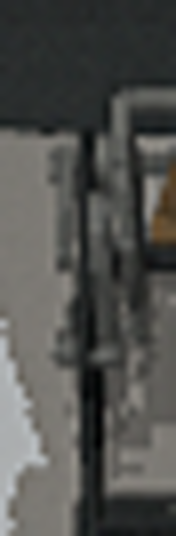

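Emit:
move_arm([
  [[0,0,0],[3,3,0],240],
  [[0,0,0],[3,2,0],240],
  [[0,0,0],[0,0,0],240],
])

```text
time: 12.75
position: [0.6398, 0.2077, 0.187]
orientation: [[0.006, 0.997, 0.075], [0.0, 0.075, -0.997], [-1.0, 0.006, 0.0]]
wrist_force: [8.8, -2.9, 2.5]
gripper_width: 0.0108
```

```bash
python3 -c "
from ang import *
print(th(s['position'],.0135))"
```

```text
t 12.75 p [0.6398 0.2077 0.187 ] F [ 8.7634 -2.8876  2.4914] T [-0.3077 -1.3642  0.0885] w 0.010793256839825873 theta,r (np.float64(0.5862096428458979), np.float64(0.23709540257506037))
(np.float64(0.5666908924142147), np.float64(0.23407767642054994))
```

Emit:
move_arm([
  [[0,0,0],[2,2,0],240],
  [[0,0,0],[1,1,0],240],
  [[0,0,0],[0,0,0],240],
])

```text
time: 13.05
position: [0.642, 0.2079, 0.1836]
orientation: [[0.003, 0.997, 0.076], [-0.0, 0.076, -0.997], [-1.0, 0.003, 0.0]]
wrist_force: [4.7, -1.6, 2.1]
gripper_width: 0.0105
```

```bash
python3 -c "
from ang import *
print(th(s['position'],.0135))"
```

```text
t 13.05 p [0.642  0.2079 0.1836] F [ 4.7212 -1.6218  2.0972] T [-0.3261 -0.7605  0.09  ] w 0.01046501731891352 theta,r (np.float64(0.5691404442513743), np.float64(0.23701044836129248))
(np.float64(0.5494007329545466), np.float64(0.23407216122046634))
```

Emit:
move_arm([
  [[0,0,0],[1,1,0],240],
  [[0,0,0],[1,0,0],240],
  [[0,0,0],[0,0,0],240],
])

```text
time: 13.35
position: [0.6429, 0.208, 0.182]
orientation: [[0.003, 0.997, 0.076], [-0.0, 0.076, -0.997], [-1.0, 0.003, 0.0]]
wrist_force: [5.8, -3.2, 3.3]
gripper_width: 0.0103
```

```bash
python3 -c "
from ang import *
print(th(s['position'],.0135))"
```

```text
t 13.35 p [0.6429 0.208  0.182 ] F [ 5.8164 -3.1899  3.3023] T [-0.461  -0.7357  0.044 ] w 0.010311285268118794 theta,r (np.float64(0.5612732709257306), np.float64(0.236945917267108))
(np.float64(0.5414315214232334), np.float64(0.23404453735691028))
```

Emit:
move_arm([
  [[0,0,0],[1,1,0],240],
  [[0,0,0],[0,0,0],240],
  [[0,0,0],[0,0,0],240],
])

```text
time: 13.65
position: [0.6436, 0.208, 0.1808]
orientation: [[0.002, 0.997, 0.076], [-0.0, 0.076, -0.997], [-1.0, 0.002, 0.0]]
wrist_force: [4.0, -3.2, 3.8]
gripper_width: 0.0107
```

```bash
python3 ang.py 12; python3 -c "
from ang import *
print(th(s['position'],.0135))"
```

```text
t 13.65 p [0.6436 0.208  0.1808] F [ 4.019  -3.1617  3.8442] T [-0.5375 -0.6301  0.0638] w 0.010733323373698238 theta,r (np.float64(0.5553921944994794), np.float64(0.23687971428333468))
t 13.7 p [0.6436 0.208  0.1808] F [ 5.1763 -3.0725  3.3148] T [-0.5718 -0.6113 -0.013 ] w 0.010467024212292491 theta,r (np.float64(0.5554407845900271), np.float64(0.2368620741016806))
(np.float64(0.5355211095342274), np.float64(0.2339881789838641))
```

View pics/s12.png

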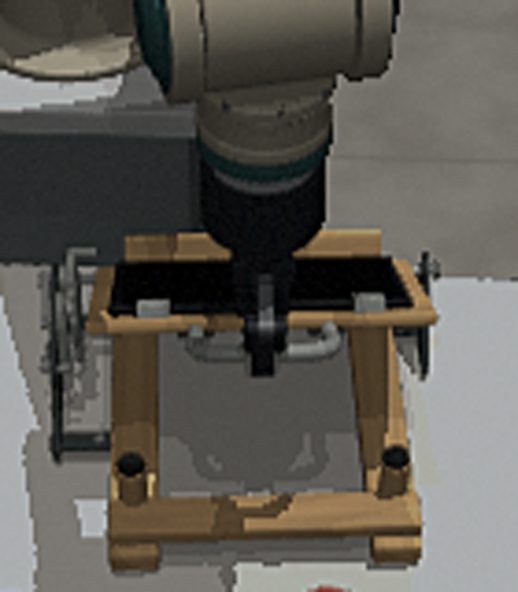

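Emit:
move_arm([
  [[0,0,0],[1,1,-1],240],
  [[0,0,0],[1,0,0],240],
  [[0,0,0],[0,0,0],240],
  [[0,0,0],[0,0,0],240],
])

```text
time: 14.1
position: [0.6446, 0.2081, 0.179]
orientation: [[0.002, 0.997, 0.075], [-0.002, 0.075, -0.997], [-1.0, 0.002, 0.002]]
wrist_force: [4.3, -6.7, 4.4]
gripper_width: 0.0106
```

```bash
python3 ang.py 13; python3 -c "
from ang import *
print(th(s['position'],.0135))"
```

```text
t 14.1 p [0.6446 0.2081 0.179 ] F [ 4.3309 -6.6753  4.3768] T [-1.1099 -0.4718  0.0514] w 0.010556618455343602 theta,r (np.float64(0.5467793478432751), np.float64(0.23681403714209123))
t 14.15 p [0.6446 0.2081 0.179 ] F [ 4.3005 -6.4897  4.4273] T [-1.1195 -0.4462  0.0014] w 0.01087009283690639 theta,r (np.float64(0.5467387966541126), np.float64(0.2368095670514036))
(np.float64(0.5267102792091469), np.float64(0.2339768453902445))
```

View pics/s13.png

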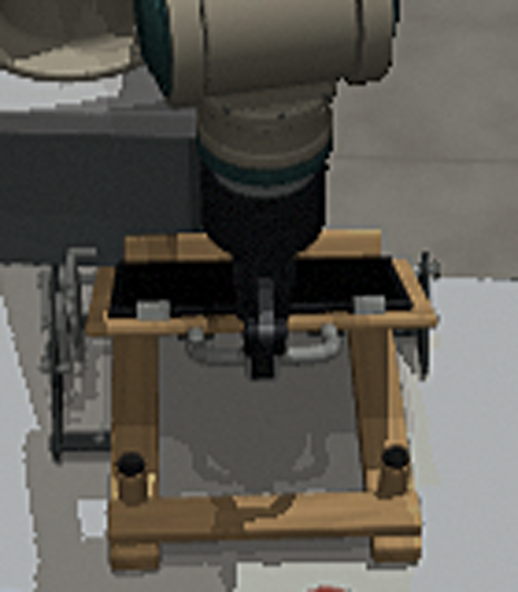

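```bash
python3 - <<'E'
from h import *
# vertical profile on the hoop straight bar left part and board edge
for k in(11,12,13):
    g=cv2.imread(f'pics/sc{k}.png').astype(float)
    for nm,u0,u1 in(('bar',338,346),('hoopR',316,324)):
        print(k,nm,g[170:192,u0:u1].mean(axis=(1,2)).round(0).astype(int))
E
```

```text
11 bar [116 111  95  72  41  30 123 146 123  84  54  75  79  78  77  78  78  78
  78  77  78  78]
11 hoopR [43 64 64 64 50 49 47 66 78 73 60 57 75 79 78 78 77 78 78 78 77 78]
12 bar [  3  21  19   1 100 130 105  87  57  57  66  76  80 128 138 113  73  56
  75  79  78  78]
12 hoopR [ 2  3 10  8 14 48 63 62 59 53 65 75 79 67 70 79 70 54 75 79 79 78]
13 bar [  2   3  30  14   6  98 124  99  81  48  58  79  76  89 135 133 103  64
  58  76  79  78]
13 hoopR [ 1  2  7 11  1 42 56 62 60 54 64 70 79 78 67 72 78 68 54 75 80 77]
```

Emit:
move_arm([
  [[0,0,0],[0,0,1],240],
  [[0,0,0],[0,0,1],240],
  [[0,0,0],[0,0,0],240],
])

```text
time: 14.45
position: [0.6445, 0.2081, 0.1792]
orientation: [[0.002, 0.997, 0.077], [0.001, 0.077, -0.997], [-1.0, 0.002, -0.001]]
wrist_force: [4.9, 1.5, 4.9]
gripper_width: 0.0109
```

```bash
python3 -c "
from ang import *
print(th(s['position'],.0135))"
```

```text
t 14.45 p [0.6445 0.2081 0.1792] F [4.9375 1.536  4.9243] T [ 0.0316 -0.6164  0.0716] w 0.010873660804757573 theta,r (np.float64(0.5476812775924291), np.float64(0.23682371967785668))
(np.float64(0.5276651991787843), np.float64(0.23398652659799873))
```

```bash
python3 - <<'E'
from h import *
g=cv2.imread('pics/scene0.png').astype(float)
for u in((316,324),(338,346)):print(g[140:160,u[0]:u[1]].mean(axis=(1,2)).round(0).astype(int))
from ang import H,psi
sx=np.array([np.cos(psi),np.sin(psi),0])
bar=lambda t:H+sx*(.232*np.cos(t)-.001*np.sin(t))+np.array([0,0,.232*np.sin(t)+.001*np.cos(t)])
for t in(.88,.9,.92,.94,.5,.52,.54):print(t,proj('scene',bar(t))[0])
E
```

```text
[109 109 109 109 108 104 126 149 128  88  45 110  78  35  32  38  37  35
  34  35]
[105 105 106 108 109  73 141 140 107  62  70  90  48  30  37  38  37  30
  34  36]
t 14.45 p [0.6445 0.2081 0.1792] F [4.9375 1.536  4.9243] T [ 0.0316 -0.6164  0.0716] w 0.010873660804757573 theta,r (np.float64(0.5476812775924291), np.float64(0.23682371967785668))
0.88 [330.5083 151.3861]
0.9 [330.4504 149.4836]
0.92 [330.3912 147.5891]
0.94 [330.3308 145.7037]
0.5 [331.3246 187.4091]
0.52 [331.2965 185.5879]
0.54 [331.2667 183.7519]
```

Emit:
move_arm([
  [[0,0,0],[1,1,0],240],
  [[0,0,0],[1,0,0],240],
  [[0,0,0],[0,0,0],240],
])

```text
time: 14.75
position: [0.6455, 0.2081, 0.1773]
orientation: [[0.002, 0.997, 0.077], [0.001, 0.077, -0.997], [-1.0, 0.002, -0.001]]
wrist_force: [4.9, -0.0, 6.6]
gripper_width: 0.0108
```

```bash
python3 ang.py 14;python3 -c "
from ang import *
print(th(s['position'],.0135))
g=cv2.imread('pics/sc14.png').astype(float)
for u in((316,324),(338,346)):print(g[170:192,u[0]:u[1]].mean(axis=(1,2)).round(0).astype(int))"
```

```text
t 14.75 p [0.6455 0.2081 0.1773] F [ 4.8596 -0.0219  6.5755] T [ 0.0051 -0.5348  0.0121] w 0.010832294918465936 theta,r (np.float64(0.5388310617240051), np.float64(0.23673206127218974))
t 14.8 p [0.6455 0.2081 0.1774] F [ 5.477  -0.1296  5.9891] T [-0.0356 -0.5147 -0.0172] w 0.01056941640756566 theta,r (np.float64(0.5389704597542863), np.float64(0.23672660956126773))
(np.float64(0.5188429615084817), np.float64(0.23393083168130108))
[ 1  2  2  8  8 12 49 64 62 61 51 63 79 81 70 66 75 75 65 58 76 79]
[  2   2  19  21   1  91 120 106  88  60  58  71  79  73 108 144 129  94
  57  70  78  78]
```

```bash
cat > sh.py <<'E'
from h import *
def sh(a,b,box):
    u0,v0,u1,v1=box
    A=cv2.imread(a,0)[v0:v1,u0:u1].astype(np.float32);B=cv2.imread(b,0)[v0:v1,u0:u1].astype(np.float32)
    W=np.eye(2,3,dtype=np.float32)
    cc,W=cv2.findTransformECC(A,B,W,cv2.MOTION_TRANSLATION,(3,200,1e-6),None,1)
    return W[:,2],cc
E
python3 - <<'E'
from sh import *
for a,b in((11,12),(12,13),(13,14),(12,14)):
    for nm,box in(('clipR-side',(292,166,306,184)),('clipL',(350,164,368,182)),('hoop',(332,176,352,194)),('hoop2',(309,178,324,194)),('static post',(285,205,305,230))):
        try:print(a,b,nm,*sh(f'pics/sc{a}.png',f'pics/sc{b}.png',box))
        except Exception as e:print(a,b,nm,'fail')
E
```

```text
11 12 clipR-side fail
11 12 clipL [-0.0538  4.4662] 0.9021817301230414
11 12 hoop [ 2.4739 -1.0738] 0.4549702742875351
11 12 hoop2 fail
11 12 static post [-0.0289  0.3208] 0.9280212448774171
12 13 clipR-side [-0.1302  0.5953] 0.9798232362907032
12 13 clipL [0.0723 0.5282] 0.9821334900768285
12 13 hoop [0.0078 0.762 ] 0.9853952114436091
12 13 hoop2 [0.0234 0.7341] 0.9328907551577056
12 13 static post [-0.0058  0.0112] 0.9983687767924073
13 14 clipR-side [-0.0273  0.5514] 0.9801381510519581
13 14 clipL [-0.0043  0.5903] 0.9721784397757275
13 14 hoop [-0.046   0.6416] 0.9756076105758006
13 14 hoop2 [-0.0529  0.4415] 0.8959546979602317
13 14 static post [0.0053 0.1016] 0.9895171011993011
12 14 clipR-side [-0.0163  1.1407] 0.9805444181139972
12 14 clipL [-0.0177  1.1127] 0.9839712177650605
12 14 hoop [-0.0884  1.4318] 0.9375637265923443
12 14 hoop2 [-0.0689  1.2725] 0.8346650479638555
12 14 static post [-0.0023  0.0872] 0.9892733438097688
```

Emit:
move_arm([
  [[0,0,0],[-1,-0.5,0],240],
  [[0,0,0],[-1,-0.5,0],240],
  [[0,0,0],[0,0,0],240],
  [[0,0,0],[0,0,0],240],
])

```text
time: 15.2
position: [0.6445, 0.2081, 0.1792]
orientation: [[0.002, 0.997, 0.077], [0.001, 0.077, -0.997], [-1.0, 0.002, -0.001]]
wrist_force: [4.9, -0.9, 5.3]
gripper_width: 0.0108
```

```bash
python3 ang.py 15;python3 -c "
from ang import *
t=th(s['position'],.0135);F=s['wrist_force'];print(t,'tang',-F[0]*np.sin(t[0])+F[2]*np.cos(t[0]),'rad',F[0]*np.cos(t[0])+F[2]*np.sin(t[0]))
from sh import *
for box in((292,166,306,184),(350,164,368,182),(332,176,352,194),(285,205,305,230)):print(sh('pics/sc14.png','pics/sc15.png',box))
L=[]
for k in('scene0','sc11','sc13','sc14','sc15'):
    crop(f'pics/{k}.png',264,145,286,212,7,'pics/z.png');L.append(cv2.imread('pics/z.png'))
cv2.imwrite('pics/zz2.png',np.hstack(L))
"
```

```text
t 15.2 p [0.6445 0.2081 0.1792] F [ 4.8689 -0.8689  5.3214] T [-0.0322 -0.6195 -0.0237] w 0.010815477080561242 theta,r (np.float64(0.5477058605279223), np.float64(0.23679260320952866))
t 15.25 p [0.6445 0.2081 0.1792] F [5.4798 0.0949 5.7798] T [-0.0171 -0.6484  0.0089] w 0.010948764685361916 theta,r (np.float64(0.5476897439631031), np.float64(0.2368368519035478))
(np.float64(0.5276748897282477), np.float64(0.23399961606307734)) tang 2.234391142997891 rad 7.644698556791703
(array([-0.0672, -0.5883], dtype=float32), 0.9775072476135099)
(array([ 0.0449, -0.5937], dtype=float32), 0.9790886124333888)
(array([ 0.0014, -0.7261], dtype=float32), 0.9795563815275233)
(array([-0.0276, -0.1159], dtype=float32), 0.9898858132289184)
```

View pics/zz2.png

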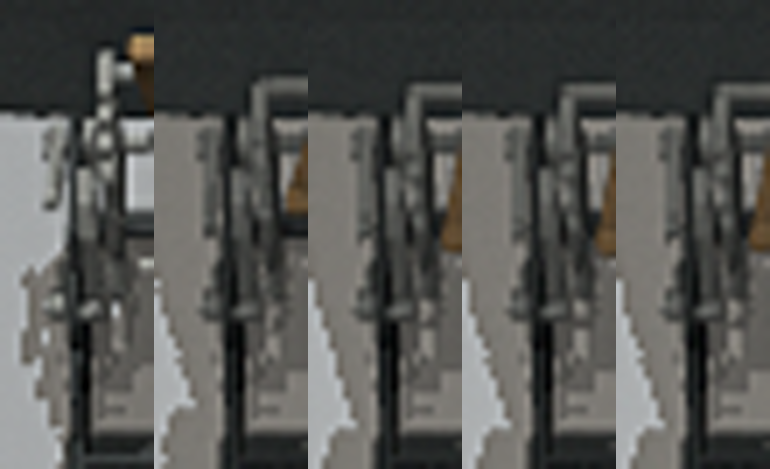

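Emit:
move_arm([
  [[0,0,0],[-1,0,0],240],
  [[0,0,0],[-1,0,0],240],
  [[0,0,0],[-0.5,0,0],240],
  [[0,0,0],[0,0,0],240],
  [[0,0,0],[0,0,0],240],
])

```text
time: 15.75
position: [0.6438, 0.2079, 0.1805]
orientation: [[-0.001, 0.997, 0.077], [0.0, 0.077, -0.997], [-1.0, -0.001, -0.001]]
wrist_force: [2.2, 2.6, 2.9]
gripper_width: 0.0105
```

```bash
cat > mom.py <<'E'
from ang import *
def mom(s):
    d=s['position']-H;x=d[0]*np.cos(psi)+d[1]*np.sin(psi);z=d[2]+.0135
    Rz=np.array([[np.cos(psi),np.sin(psi),0],[-np.sin(psi),np.cos(psi),0],[0,0,1]])
    F=Rz@s['wrist_force'];T=Rz@s['torque'];return (z+.165)*F[0]-x*F[2]+T[1]
E
python3 - <<'E'
from mom import *
M=[];
for i in range(8):
    imaging.capture('scene') ;s=telemetry.read_state();M.append(mom(s))
print(np.array(M),np.mean(M),th(s['position'],.0135),s['wrist_force'],s['time'])
E
```

```text
t 15.75 p [0.6438 0.2079 0.1805] F [2.1984 2.5579 2.9119] T [ 0.4928 -0.2121 -0.044 ] w 0.010450446564652762 theta,r (np.float64(0.5541185646761075), np.float64(0.23688027516603022))
[-0.0528 -0.0821 -0.1846 -0.119  -0.1881 -0.2945  0.2963  0.0285] -0.07453388637109754 (np.float64(0.5342609891997385), np.float64(0.23401658935864988)) [1.0052 5.181  1.3276] 16.15
```

Emit:
move_arm([
  [[0,0,0],[-3,-2,0],240],
  [[0,0,0],[-3,-2,0],240],
  [[0,0,0],[-2,-1,0],240],
  [[0,0,0],[0,0,0],240],
  [[0,0,0],[0,0,0],240],
])

```text
time: 16.65
position: [0.6392, 0.2075, 0.1882]
orientation: [[0.0, 0.997, 0.077], [0.001, 0.077, -0.997], [-1.0, 0.0, -0.001]]
wrist_force: [3.3, 5.0, 0.6]
gripper_width: 0.01
```

```bash
python3 - <<'E'
from mom import *
M=[];
for i in range(8):
    imaging.capture('scene') ;s=telemetry.read_state();M.append(mom(s))
print(np.array(M),np.mean(M),th(s['position'],.0135),s['wrist_force'],s['time'])
E
```

```text
t 16.65 p [0.6392 0.2075 0.1882] F [3.2806 4.959  0.6386] T [ 0.874  -0.6565 -0.02  ] w 0.0100458546044838 theta,r (np.float64(0.5920987639803262), np.float64(0.2372000237988712))
[0.4807 0.6121 0.3369 0.5997 0.3121 0.4503 0.633  0.6578] 0.5103385275794297 (np.float64(0.5724010538939517), np.float64(0.23412215108458312)) [ 3.8516  6.0738 -0.4207] 17.05
```

Emit:
move_arm([
  [[0,0,0],[3,2,-1],240],
  [[0,0,0],[2,1,0],240],
  [[0,0,0],[2,1,0],240],
  [[0,0,0],[1,1,0],240],
  [[0,0,0],[0,0,0],240],
  [[0,0,0],[0,0,0],240],
])

```text
time: 17.65
position: [0.6438, 0.208, 0.1806]
orientation: [[-0.001, 0.997, 0.076], [-0.001, 0.076, -0.997], [-1.0, -0.001, 0.001]]
wrist_force: [0.2, -1.3, 1.1]
gripper_width: 0.0107
```

```bash
python3 - <<'E'
from mom import *
M=[];
for i in range(8):
    im=imaging.capture('scene') ;s=telemetry.read_state();M.append(mom(s))
cv2.imwrite('pics/sc20.png',im[:,:,::-1])
print(np.array(M),np.mean(M),th(s['position'],.0135),s['wrist_force'],s['time'])
E
```

```text
t 17.65 p [0.6438 0.208  0.1806] F [ 0.1753 -1.2692  1.0946] T [-0.179   0.0983  0.0652] w 0.010732115946193683 theta,r (np.float64(0.5543001138488493), np.float64(0.2369055040887554))
[-0.0646 -0.2553 -0.0584 -0.4977 -0.1133 -0.1559  0.087  -0.3425] -0.1750856849565202 (np.float64(0.5342618065826196), np.float64(0.2340543426269952)) [-1.9548 -4.4948  0.1801] 18.05
```

Emit:
move_arm([
  [[0,0,0],[0,0,0],215],
  [[0,0,0],[0,0,0],205],
  [[0,0,0],[0,0,0],195],
  [[0,0,0],[0,0,0],185],
  [[0,0,0],[0,0,0],170],
])

```text
time: 18.55
position: [0.644, 0.2086, 0.1808]
orientation: [[0.0, 0.997, 0.076], [0.0, 0.076, -0.997], [-1.0, 0.0, -0.0]]
wrist_force: [-0.6, -0.6, -0.1]
gripper_width: 0.0286
```

```bash
python3 ang.py 21;python3 -c "
from sh import *
for box in((292,166,306,184),(350,164,368,182),(332,176,352,194),(285,205,305,230)):print(sh('pics/sc20.png','pics/sc21.png',box))"
```

```text
t 18.55 p [0.644  0.2086 0.1808] F [-0.6265 -0.5823 -0.0505] T [0.0034 0.0364 0.0142] w 0.02858284784404328 theta,r (np.float64(0.5544688080020121), np.float64(0.23722919747154592))
(array([-0.1092, -0.2141], dtype=float32), 0.9879680055168751)
(array([ 0.0791, -0.2759], dtype=float32), 0.982037337253834)
(array([ 0.331 , -0.2442], dtype=float32), 0.8862240294336391)
(array([ 0.0052, -0.0278], dtype=float32), 0.9987609957118123)
```

View pics/s21.png

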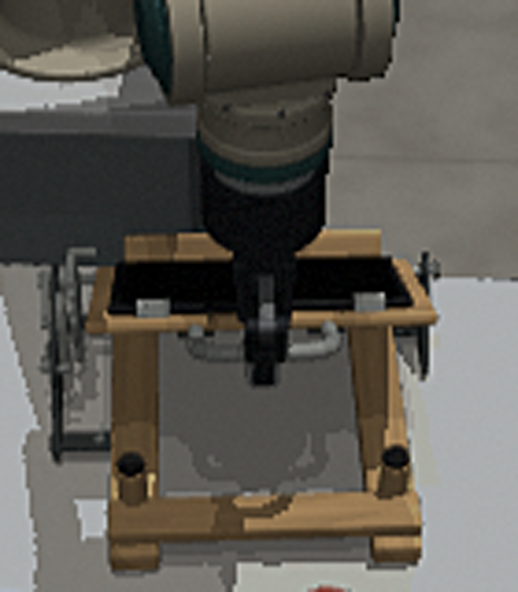

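The board holds on the notch, moving only 0.25 px on release. Now I'm withdrawing straight up.

Emit:
move_arm([
  [[0,0,0],[0,0,0],140],
  [[0,0,0],[0,0,0],130],
  [[0,0,0],[-5,0,0],130],
  [[0,0,0],[-10,0,0],130],
  [[0,0,0],[-20,0,0],130],
  [[0,0,0],[-30,0,0],130],
  [[0,0,0],[-40,0,0],130],
  [[0,0,0],[-30,0,0],130],
  [[0,0,0],[-10,0,0],130],
  [[0,0,0],[0,0,0],130],
])

```text
time: 19.6
position: [0.6443, 0.2085, 0.3278]
orientation: [[0.004, 0.997, 0.076], [0.001, 0.076, -0.997], [-1.0, 0.004, -0.001]]
wrist_force: [0.6, -0.3, -0.3]
gripper_width: 0.0416
```

```bash
python3 ang.py 22;python3 -c "
from sh import *
cv2.imwrite('pics/top22.png',imaging.capture('top')[:,:,::-1])
for box in((292,166,306,184),(350,164,368,182),(285,205,305,230)):print(sh('pics/sc21.png','pics/sc22.png',box))"
```

```text
t 19.6 p [0.6443 0.2085 0.3278] F [ 0.5635 -0.2934 -0.2915] T [-0.0123 -0.0105 -0.0207] w 0.04156111369394652 theta,r (np.float64(0.9302523353101685), np.float64(0.33913179380964026))
(array([0.0652, 0.3167], dtype=float32), 0.9575946090500059)
(array([ 0.004 , -0.0277], dtype=float32), 0.9890276045717198)
(array([0.1298, 0.0137], dtype=float32), 0.9569461699529512)
```

View pics/sc22.png

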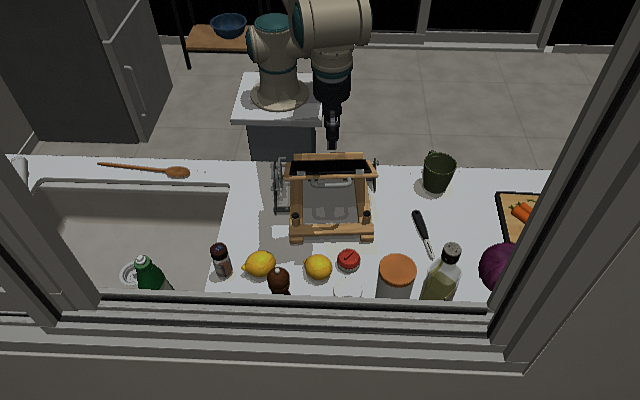

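View pics/s22.png

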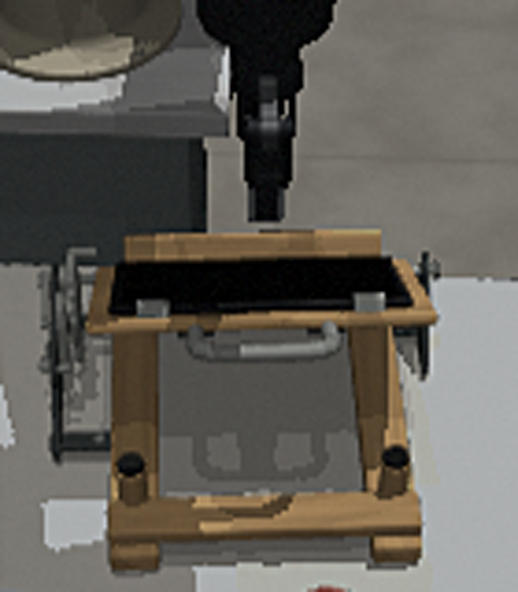

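```bash
python3 - <<'E'
from h import *
a=cv2.imread('pics/scene0.png').astype(int);b=cv2.imread('pics/sc22.png').astype(int)
for n,(u0,v0,u1,v1) in dict(jar=(205,238,235,280),lem=(240,245,280,280),lem2=(300,250,335,283),timer=(335,245,362,275),peeler=(408,205,436,262)).items():print(n,(abs(a-b)[v0:v1,u0:u1].max(2)>60).sum())
print(ctrl.close_job())
E
```

```text
jar 0
lem 16
lem2 8
timer 0
peeler 0
the job is handed in; nothing more can be done
None
```

I carried out the whole sequence in order and handed the job in at about 19.7 s. The board now rests on notch 2 with the robot touching nothing.

What I did:
1. **Release:** I took the board by the lifting bar and raised it steadily to about 1.26 rad. The camera showed the pawl tipped out.
2. **Flat:** I lowered it with no catch at notch 4 and laid it down flat. The camera then showed the pawl upright again.
3. **Notch 2:** I raised it to about 0.61 rad and lowered it in small steps until the pawl took the weight, then opened the jaws and withdrew straight up.

What the last checks showed:
- **Pawl carrying before release:** the moment I had to hold at the hinge was about 0.5 N m with the board hanging free at 0.57 rad. It was about −0.1 N m at 0.535 rad, so the pawl had the load.
- **After letting go:** the board moved only about 0.25 px. The bar then measured about 0.535 rad, against the 0.537 expected from the starting notch. One of two board patches read 0.3 px between the last two pictures, which I took as matching noise.
- **Other things:** the timer, jar and peeler are unchanged in the picture. The two lemon patches differ by 16 and 8 pixels, which I took as shadow and edge noise.

What went less cleanly:
- **Pressing at flat:** contact peaked at about 20 N on the rests before I backed off.
- **Overshoot at notch 2:** the pawl gave softly, so I pressed about 3 N too far, to about 0.52 rad. I then eased back up before letting go.
- **Side forces:** small errors in my path along the arc put up to about 14 N on the wrist during the moves.

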